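Garlic for the stock

ROBOT

A 6-joint arm with a two-finger parallel gripper is mounted at the origin on a cart in front of the work surface, level with it; the furniture and walls round the work are solid. World frame = base frame: x ahead of the robot, y to its left, z up, the work surface at z = 0. Lengths are in mm, angles in rad, forces in N, time in s.
With the tool pointing down it reaches from about 350 to 775 mm from the base axis. Payload 7.3 kg.
Tool frame: the origin (TCP) lies midway between the tips of the shut fingers; the grasp point (between the pads) lies 19 mm behind it; z points along the fingers, y is the line along which they close (so a half turn about z gives the same grasp; the last joint's range is limited). The gripper opens to 92 mm and grips with 3 to 60 N. Pads are 19 mm wide; open, the fingers measure 130 mm over their backs; the gripper's body (75 mm by 190 mm) begins 47 mm behind the grasp point.
Start: joints at [1.002, 0.342, 1.524, -0, 1.275, -0.146], TCP at [215.404, 478.796, 226.741] pointing down, gripper open.
Joint ranges: [-2.53, 2.53], [-0.77, 2.02], [0.04, 2.7], [-1, 4.14], [0.28, 2.66], [-3.11, 3.11]. Speed limits (rad/s): [2.57, 2.57, 3.14, 3.14, 3.14, 3.14].

INTERFACE

Orientations are given as a rotation vector (axis times angle).
In Python, from station import robot gives the robot as it stands.
- The arm moves only by the tool servo_tool, never from a script. Its argument "deltas" is a list that holds one entry, the list of rows, each a list of 7 numbers: the shift along the world's x, y, z in mm, then the turn, a rotation vector about the world's x, y, z in degrees, then the opening, from 0 (shut) to 1 (fully open). A call has 1 to 12 rows; each row shifts and turns the commanded pose from where the row before left it; what a row does not reach is not made up. A row lasts 1/12 s, in which the tool goes at most 41.7 mm and 7.16 degrees, less where a joint would pass 70% of its speed; a pose out of reach is approached as far as the arm can. A call with a gripper value outside its range is refused whole. The fingers move at their own pace and stop on an object; the grip force is fixed at half the most. Time passes only in rows, so rows that do not move let the fingers close. It gives the time, the measured TCP pose, the force, the opening and the grip force at its end, in the units of the state.
- robot.observe(): the state, without advancing time (a new reading comes with each control period).
- robot.grab_frame(name): name is "scene" or "side" or "wrist"; returns a dict with "image" (420x560x3 uint8, red, green, blue), "depth" (420x560 float32, mm along the optical axis (not along the pixel's ray), 0 where there is no reading), "K" (3x3 intrinsics, pixels), "D" ([k1, k2, p1, p2, k3] as OpenCV has them; the pictures are not rectified), "R" (3x3) and "t" (3): a world point X has camera coordinates R X + t. Camera axes: x right, y down, z forward; pixel columns grow to the right and rows downward; lengths in mm; the calibration is good to about 2 mm. A picture is of the moment at which its call begins.
- robot.hand_in(): hands the job in; it is judged then, once.
Trained networks look in a picture, given as the dict that the camera call returned (one of the last four; its "shot" number tells which), for a name from the list of things; names that differ only in an ending like _2 or _b are one class to them, and where a whole thing is asked for, a point or a joint stands for the part that bears it (a point fixed in the world has none). Each returns a list of dicts, best first, with "p" (0 to 1); they miss things now and then, are a little off and sometimes report something else, mostly with a low value. They report only what shows in the picture. A call takes as long as a camera call.
- robot.recognise(name, picture): "bbox" ([left, top, right, bottom] in pixels, round what is visible of it).
- robot.regions_of(name, picture): "pixels" (420x560 bool, what is visible of it) and "bbox" ([left, top, right, bottom] in pixels, round what is visible of it).
The state is a dict: "clock": time; "joint_positions": joint angles; "qvel": joint speeds; "effort": joint torques, N m; "position": TCP position; "orientation": TCP orientation; "ft_force": force on the tool from outside, world axes, zero at the start; "moment": the same for the moment, N m; "finger_gap": finger opening in mm; "gripper_force": force on a finger pad.
Only numpy, scipy, OpenCV 4.12 (cv2) and the standard library are available. Lean on these libraries where they do the work, as an engineer would, in place of code of your own. Each camera call takes 0.05 s, during which the arm holds its last target. There are 200 camera calls.

TASK

Garlic is wanted for the stock. Find the bulb through the clear lids of the three-bin keeper, open only that bin's lid, lower the garlic into the white prep bowl on the drainer rather than dropping it in from high up, and shut the lid fully again. Keep the other two bins shut with their contents inside, and leave the bowl and everything else standing where it is.

Things in the scene. Friction and masses are not known exactly. Their poses are not given: they have to be found in the camera images.
- keeper: Low steel tray on rubber feet, fixed; 122 deep (x) x 298 wide (y) x 38 high, three bins in a row, each under its own clear flip-up lid. Origin: centre of underside; x from front (grips) to back (hinges), y to its left, z up. Bins 114 (x) x 94 (y) inside, inner floor at z 10, rim z 38; centres at y +98 (left, lid_1), 0 (lid_2), -98 (lid_3). Garlic, lemon, onion lie one in each, in any order.
- lid_1 (a joint): left lid's hinge angle in rad: 0 shut, 1.57 on edge, 2.1 fully back. A clear box-shaped cover, 93 wide (y), 128 from hinge to front face, 50 high over the tray's rim (top 88 above the worktop when shut), walls 3; 170 g; a friction hinge (0.2 N m, about 2 N at the grip) holds it at any angle.
- lid_1_grip (a point): middle of the left lid's grip: black round cross bar, 15 diameter, 34 long along the keeper's y, on a slim arm before the lid's front face; with the lid shut it is 150 ahead of the hinge axis (22 before the front face) and 41 above it, 81.5 above the worktop. Held by its two flat ends it can turn between the fingers like an axle. Axes: the keeper's when shut, turning with the lid
- lid_1_hinge (a point): point on the left lid's hinge axis (along the keeper's y), in the middle of the lid's width, 64 behind the keeper's centre and 40.5 above the worktop
- lid_2 (a joint): middle lid's hinge angle in rad: 0 shut, 1.57 on edge, 2.1 fully back. Built as lid_1.
- lid_2_grip (a point): the same for the middle lid
- lid_2_hinge (a point): point on the middle lid's hinge axis (along the keeper's y), in the middle of the lid's width, 64 behind the keeper's centre and 40.5 above the worktop
- lid_3 (a joint): right lid's hinge angle in rad: 0 shut, 1.57 on edge, 2.1 fully back. Built as lid_1.
- lid_3_grip (a point): the same for the right lid
- lid_3_hinge (a point): point on the right lid's hinge axis (along the keeper's y), in the middle of the lid's width, 64 behind the keeper's centre and 40.5 above the worktop
- garlic_centre (a point): centre of the garlic bulb: a pale, roundish bulb with a short stem, 60 x 57 x 58 high, about 45 g; this point is 29 above its underside. It lies in one of the bins, under a clear lid.
- lemon_centre (a point): centre of the lemon (78 x 55 x 56), in another bin; to be left there
- onion_centre (a point): centre of the red onion (64 x 67 x 71 high), in another bin; to be left there
- bowl_in (a point): middle of the inner floor of the white prep bowl on the drainer: 160 across the rim, 62 high, 0.38 kg, loose, empty; rim 57 above this point, flaring walls. Behind it on the drainer stands a fixed steel stockpot (239 across, 132 high); from 590 ahead of the robot and left of its middle a wall cabinet hangs 660 above the worktop
- garlic: the garlic bulb itself, origin at its underside (see garlic_centre)
- bowl: the prep bowl itself, origin at its underside (see bowl_in)
- spoon: wooden spoon, 295 x 46 x 14, lying along the worktop's front edge; loose bystander (origin at its underside, as for all below)
- tub: yoghurt tub, 72 across, 71 high; loose bystander
- peeler: black vegetable peeler, 170 x 25 x 18, lying; loose bystander
- can: drinks can, 66 across, 115 high; loose bystander behind the keeper
- tea_box: tea carton, 70 x 124 x 78 high; loose bystander behind the keeper
- tall_jar: spice jar standing upright, 41 across, 105 high; loose bystander behind the keeper to the right

How it is judged (in metres and radians):
On the way, in this order (a step that is already met when the one before it is completed fails the run):
1. the lid over the garlic is swung open (past 45 degrees) while the garlic lies in its bin (((y of garlic_centre in the frame of keeper above 0.049 m and value of joint lid_1 above 0.8 rad) or (y of garlic_centre in the frame of keeper between -0.049 and 0.049 m and value of joint lid_2 above 0.8 rad) or (y of garlic_centre in the frame of keeper below -0.049 m and value of joint lid_3 above 0.8 rad))), for 0.2 s.
2. the garlic lies in the bowl, let go (horizontal distance between garlic_centre and bowl_in below 0.05 m and z of garlic_centre in the frame of bowl_in below 0.07 m and contact force between the fingers and garlic below 0.1 N), for 0.3 s.
At the end, for the whole second after the job is handed in: The garlic lies at rest and released in the bowl (its centre within 50 mm of the bowl's axis and under 70 mm above its inner floor), the bowl stands upright (within 0.2 rad), all three lids are shut (under 0.05 rad), and the lemon and the onion are still in the keeper's bins (all of step 2 and linear speed of garlic below 0.05 m/s and value of joint each of lid_1, lid_2, lid_3 below 0.05 rad and z of each of lemon_centre, onion_centre in the frame of keeper below 0.065 m and x of lemon_centre in the frame of keeper between -0.06 and 0.06 m and x of onion_centre in the frame of keeper between -0.06 and 0.06 m and angle between bowl's own z axis and vertical below 0.2 rad); the robot touches nothing.
It fails at once if a lid over the lemon or the onion is opened (over 0.25 rad) ((y of lemon_centre in the frame of keeper above 0.049 m and value of joint lid_1 above 0.25 rad) or (y of lemon_centre in the frame of keeper between -0.049 and 0.049 m and value of joint lid_2 above 0.25 rad) or (y of lemon_centre in the frame of keeper below -0.049 m and value of joint lid_3 above 0.25 rad) or (y of onion_centre in the frame of keeper above 0.049 m and value of joint lid_1 above 0.25 rad) or (y of onion_centre in the frame of keeper between -0.049 and 0.049 m and value of joint lid_2 above 0.25 rad) or (y of onion_centre in the frame of keeper below -0.049 m and value of joint lid_3 above 0.25 rad)).
It fails at once if the garlic is dropped from more than about 7 cm or thrown (faster than 1.2 m/s) (linear speed of garlic above 1.2 m/s).
It fails at once if the bowl is pushed more than 50 mm from its place (distance of bowl from where it was at the start of the episode above 0.05 m).
It fails at once if a bystander (spoon, tub, can, carton, standing jar or peeler) is moved more than 50 mm or knocked over (distance of any of spoon, tub, can, tea_box, tall_jar, peeler from where it was at the start of the episode above 0.05 m or angle between any of tub, can, tea_box, tall_jar's own z axis and vertical above 0.6 rad).
It also fails if it takes over 72 s, if anything falls off the work surface, if the arm or the gripper's body presses on something with over 40 N, if the wrist force passes 120 N, or if a joint passes its speed limit or range.

## Working session

There is one attempt and no reset: what is moved stays moved. The work goes in short steps, Python scripts to look and compute and a tool call to move; the robot and the scene stay as the last step left them, time stands still between calls to the robot, and variables do not carry over. Pictures are saved under pics/ and viewed, at most 10 in all, crops included, and the job is handed in when it is done.

Besides the shell and the picture viewer there is one more tool, called after ">>>" in YAML: its name, and indented under it one key for each argument. servo_tool: Moves the arm, as the interface text tells. Its arguments: {"type":"object","properties":{"deltas":{"type":"array"}},"required":["deltas"]}

```bash
mkdir -p pics; cat > h.py <<'E'
import numpy as np, cv2
from station import robot
def world(f,uv,depth=None):
    uv=np.atleast_2d(np.array(uv,float)); n=cv2.undistortPoints(uv[:,None],f["K"],np.array(f["D"],float))[:,0]
    d=np.array([f["depth"][int(v),int(u)] for u,v in uv]) if depth is None else depth
    c=np.c_[n,np.ones(len(n))]*np.reshape(d,(-1,1)); return (c-f["t"])@f["R"]
def ray_z(f,uv,z):
    a=world(f,uv,np.ones(len(np.atleast_2d(uv)))); C=-f["R"].T@f["t"]; d=a-C
    return C+d*((z-C[2])/d[:,2:3])
def proj(f,X): return cv2.projectPoints(np.atleast_2d(np.array(X,float)),cv2.Rodrigues(f["R"])[0],f["t"],f["K"],np.array(f["D"],float))[0][:,0]
def mask_pts(f,m):
    v,u=np.nonzero(m&(f["depth"]>0)); return world(f,np.c_[u,v])
E
python3 - <<'E'
from h import *
ims=[]
for n in ["scene","side"]:
    f=robot.grab_frame(n); ims.append(f["image"]); print(n,(-f["R"].T@f["t"]).round())
    for k in ["garlic","lemon_centre","onion_centre","lid_1_grip","keeper","bowl","can","tea_box","tall_jar","tub","peeler"]:
        for r in robot.regions_of(k,f)[:3]:
            if r["p"]<.3: continue
            P=mask_pts(f,r["pixels"])
            print(k,round(r["p"],2),np.round(r["bbox"]),np.median(P,0).round() if len(P) else None, (np.percentile(P,2,0).round(),np.percentile(P,98,0).round()) if len(P) else '')
    cv2.imwrite(f"pics/{n}0.png",f["image"][:,:,::-1])
E
```

```text
scene [-320. -319.  893.]
garlic 0.68 [402. 184. 421. 226.] [ 709. -309.   68.] (array([ 702., -327.,    9.]), array([ 734., -290.,  108.]))
lemon_centre 0.6 [302. 205. 358. 268.] [ 505. -148.   87.] (array([ 442., -191.,   41.]), array([591., -99.,  91.]))
lid_1_grip 0.95 [268. 199. 323. 257.] [506. -50.  87.] (array([447., -94.,  42.]), array([593.,  -2.,  91.]))
keeper 0.74 [264. 199. 400. 286.] [ 491. -154.   87.] (array([ 443., -287.,   10.]), array([589.,  -5.,  91.]))
keeper 0.52 [269. 199. 319. 257.] [506. -50.  87.] (array([447., -94.,  38.]), array([594.,  -1.,  91.]))
bowl 0.59 [160. 196. 222. 238.] [530. 227.  32.] (array([430., 140.,   1.]), array([579., 285.,  61.]))
bowl 0.41 [346. 220. 401. 278.] [ 498. -243.   87.] (array([ 439., -286.,   42.]), array([ 585., -197.,   91.]))
can 0.78 [338. 165. 369. 213.] [ 706. -151.   79.] (array([ 695., -180.,    3.]), array([ 787., -116.,  115.]))
tea_box 0.55 [277. 159. 325. 202.] [720.  -6.  61.] (array([702., -63.,   5.]), array([772.,  60.,  79.]))
tall_jar 0.7 [401. 184. 423. 228.] [ 709. -308.   65.] (array([ 702., -327.,  
[... 1239 characters left out ...]
,   2.]), array([578., 287.,  61.]))
can 0.79 [230. 162. 254. 206.] [ 721. -122.   81.] (array([ 697., -166.,   16.]), array([ 754., -113.,  114.]))
tea_box 0.89 [194. 194. 246. 248.] [737.  29.  64.] (array([704., -69.,   2.]), array([790.,  66.,  80.]))
tea_box 0.42 [274. 157. 345. 245.] [527. -62.  88.] (array([ 448., -276.,   10.]), array([594.,   7.,  91.]))
tall_jar 0.87 [248. 140. 260. 176.] [ 721. -294.   63.] (array([ 704., -396.,    5.]), array([ 764., -286.,  106.]))
tub 0.97 [352. 214. 385. 252.] [367.  21.  69.] (array([337., -26.,   5.]), array([395.,  43.,  73.]))
peeler 0.49 [352. 184. 365. 214.] [ 381. -206.   13.] (array([ 371., -279.,    7.]), array([ 394., -131.,   19.]))
```

```bash
python3 - <<'E'
import cv2,numpy as np
a=cv2.imread("pics/scene0.png")[130:340,130:450]; b=cv2.imread("pics/side0.png")[120:340,190:400]
a=cv2.resize(a,None,fx=1.3,fy=1.3,interpolation=3); 
cv2.imwrite("pics/a.png",cv2.resize(cv2.imread("pics/scene0.png")[140:330,150:440],(800,524),interpolation=3))
cv2.imwrite("pics/b.png",cv2.resize(b,(572,600),interpolation=3))
E
```

```text
(no output)
```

View pics/a.png

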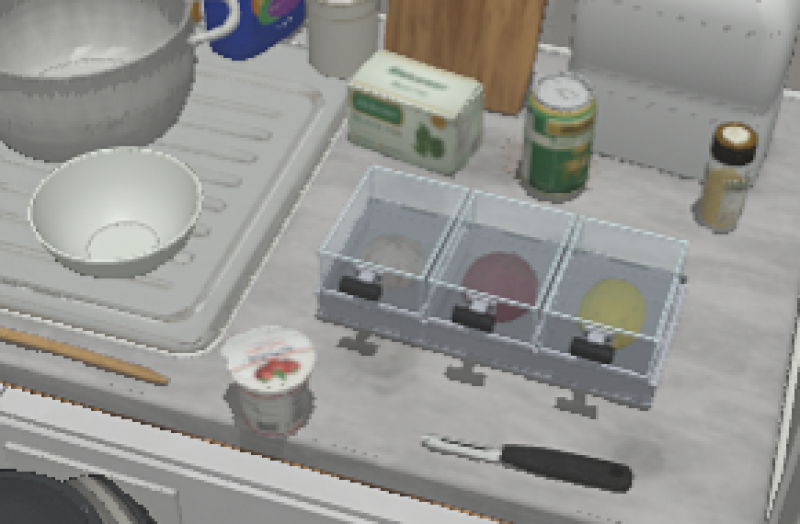

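View pics/b.png

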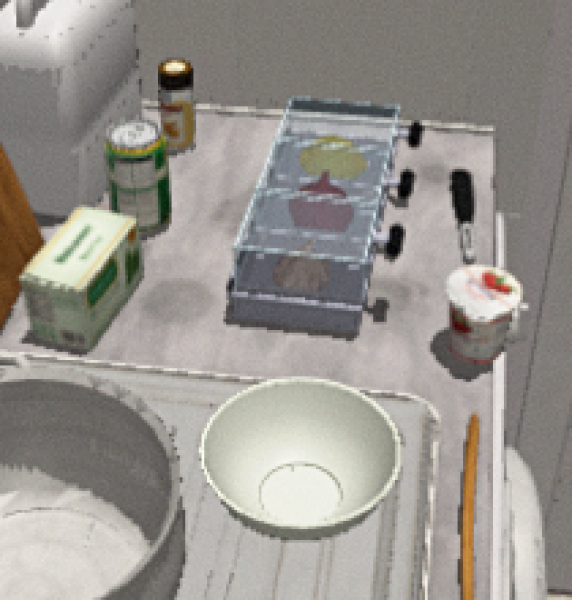

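```bash
python3 - <<'E'
from h import *
s=robot.observe(); R=cv2.Rodrigues(np.array(s["orientation"]))[0]; print(s["clock"],s["orientation"],R.round(3).tolist())
f=robot.grab_frame("wrist"); print((-f["R"].T@f["t"]).round(),f["R"].round(2).tolist())
# keeper frame fit from top-plane lid points
P=[]
for n in ["scene","side"]:
    f=robot.grab_frame(n); v,u=np.nonzero(f["depth"]>0); X=world(f,np.c_[u,v])
    X=X[(X[:,2]>84)&(X[:,2]<92)&(X[:,0]>400)&(X[:,0]<640)&(X[:,1]>-330)&(X[:,1]<40)]
    print(n,len(X),cv2.minAreaRect(X[:,:2].astype(np.float32)),X.min(0),X.max(0))
    uv=np.array([[280.5,244]]) if n=="scene" else np.array([[190+395/2.724,120+240/2.727]])
    print(ray_z(f,uv,81.5),world(f,uv))
    v,u=np.nonzero(f["depth"]>0); X=world(f,np.c_[u,v]); b=X[(X[:,2]>56)&(X[:,2]<66)&(X[:,0]>400)&(X[:,0]<600)&(X[:,1]>110)&(X[:,1]<310)]
    print("bowl",cv2.minEnclosingCircle(b[:,:2].astype(np.float32)),b[:,2].max())
E
```

```text
1.2 [6.59123945e-01 3.07162160e+00 9.86969411e-05] [[-0.912, 0.41, 0.0], [0.41, 0.912, 0.0], [-0.0, 0.0, -1.0]]
[150. 508. 384.] [[0.41, 0.91, -0.0], [0.88, -0.4, 0.27], [0.24, -0.11, -0.96]]
scene 4736 ((516.7645263671875, -142.62832641601562), (288.8316955566406, 159.19117736816406), 87.618408203125) [ 432.67820584 -288.98076561   84.01329461] [599.60197763   2.2482797   91.9992451 ]
[[451.15688746 -43.42255196  81.5       ]] [[447.34743737 -44.7807484   85.50787501]]
bowl ((515.125, 229.79124450683594), 102.08914184570312) 65.93672358609331
side 2767 ((516.548095703125, -142.23130798339844), (292.6327819824219, 153.984619140625), 87.86002349853516) [ 435.47114267 -290.38818719   84.01022847] [597.69097826   4.502282    91.97798066]
[[450.14095475 -41.91042551  81.5       ]] [[449.80733238 -30.2756267   90.02288468]]
bowl ((516.267578125, 224.01071166992188), 95.21753692626953) 65.83305670755855
```

>>> servo_tool:
  deltas:
    - [[15,-37,2,0,0,1.6,1],[15,-37,2,0,0,1.6,1],[15,-37,2,0,0,1.6,1],[15,-37,2,0,0,1.6,1],[15,-37,2,0,0,1.6,1],[15,-37,2,0,0,1.6,1],[15,-37,2,0,0,1.6,1],[15,-37,2,0,0,1.6,1],[15,-37,2,0,0,1.6,1],[15,-37,2,0,0,1.6,1],[15,-37,2,0,0,1.6,1],[15,-37,2,0,0,1.6,1]]

```text
clock: 2.35
position: [395.7, 32.8, 251.2]
orientation: [0.136, 3.138, 0.0]
ft_force: [1.1, 0.1, -0.3]
finger_gap: 91.4
gripper_force: 0.0
```

>>> servo_tool:
  deltas:
    - [[15,-37,2,0,0,1.6,1],[15,-37,2,0,0,1.6,1],[0,0,0,0,0,0,0.6],[0,0,0,0,0,0,0.6],[0,0,0,0,0,0,0.6],[0,0,0,0,0,0,0.6]]

```text
clock: 2.85
position: [424.9, -38.0, 254.7]
orientation: [-0.048, -3.141, -0.001]
ft_force: [0.5, -0.3, 0.3]
finger_gap: 70.1
gripper_force: 0.0
```

```bash
python3 - <<'E'
from h import *
s=robot.observe(); print(s["position"],s["orientation"],s["finger_gap"],s["ft_force"],s["joint_positions"])
f=robot.grab_frame("wrist"); cv2.imwrite("pics/w1.png",f["image"][:,:,::-1])
for k in ["garlic","lid_1_grip"]:
    for r in robot.regions_of(k,f)[:3]: 
        P=mask_pts(f,r["pixels"]); print(k,r["p"],r["bbox"],np.median(P,0),np.percentile(P,2,0),np.percentile(P,98,0))
print(proj(f,[[449,-44,81.5]]))
E
```

```text
[424.86721804 -38.04882288 254.67704923] [-4.83815373e-02 -3.14078138e+00 -8.67921534e-04] 70.05207495518009 [ 0.49502724 -0.30107497  0.25801081] [-2.69713881e-01  1.36218677e-01  1.72043554e+00  4.42396980e-04
  1.28550191e+00 -1.80982867e+00]
lid_1_grip 0.76 [244.7, 206.3, 322.5, 325.5] [501.68957451 -45.33940674  87.28856506] [447.87704119 -90.34629066  45.71078526] [595.02640909  -1.26183723  88.84630835]
lid_1_grip 0.28 [67.0, 207.7, 165.5, 246.4] [ 466.3908084  -236.09770412   86.12589232] [ 437.10041855 -284.3171122    41.0847882 ] [ 479.04096056 -193.75252298   89.14678048]
lid_1_grip 0.17 [158.1, 209.5, 241.7, 323.0] [ 477.2197557  -129.45010058   87.04169609] [ 442.48777782 -183.28308833   43.62718565] [592.5472093  -95.59035559  88.91978803]
[[279.54665644 211.46667447]]
```

View pics/w1.png

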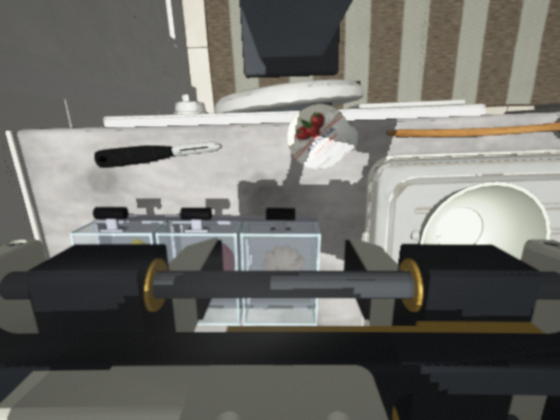

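```bash
python3 - <<'E'
from h import *
f=robot.grab_frame("wrist"); print((-f["R"].T@f["t"]).round())
g=cv2.cvtColor(f["image"],cv2.COLOR_RGB2GRAY)
for x0 in (262,178,92):
    m=(g[200:226,x0:x0+40]<45); v,u=np.nonzero(m); c=[x0+(np.percentile(u,2)+np.percentile(u,98))/2,200+(np.percentile(v,2)+np.percentile(v,98))/2]
    print(c,np.ptp(u),np.ptp(v),ray_z(f,[c],81.5))
c=robot.regions_of("garlic_centre",f)
print([ (r["p"],r["bbox"]) for r in c]); print("garlic eye",ray_z(f,[[283,258]],45),world(f,[[283,258]]))
E
```

```text
[353. -37. 412.]
[np.float64(280.0), np.float64(213.5)] 28 11 [[451.88742177 -43.5478344   81.5       ]]
[np.float64(196.0), np.float64(213.0)] 29 10 [[ 448.30349023 -140.94032888   81.5       ]]
[np.float64(110.5), np.float64(212.5)] 33 9 [[ 444.68071101 -239.13461505   81.5       ]]
[]
garlic eye [[525.39641274 -42.35701201  45.        ]] [[505.36586844 -41.6982349   87.70039007]]
```

>>> servo_tool:
  deltas:
    - [[13,-3,-20,0,0,0,0.6],[13,-2.5,-35,0,0,0,0.6],[0,0,-35,0,0,0,0.6],[0,0,-35,0,0,0,0.6],[0,0,-30,0,0,0,0.6],[0,0,-20,0,0,0,0.6],[0,0,-10,0,0,0,0.6],[0,0,0,0,0,0,0.6]]

```text
clock: 3.77
position: [449.8, -43.9, 67.6]
orientation: [-0.049, -3.137, -0.002]
ft_force: [0.6, -0.8, -1.0]
finger_gap: 55.3
gripper_force: 0.0
```

>>> servo_tool:
  deltas:
    - [[0,0,0,0,0,0,0.3],[0,0,0,0,0,0,0.3],[0,0,0,0,0,0,0.2],[0,0,0,0,0,0,0.2],[0,0,0,0,0,0,0.2],[0,0,0,0,0,0,0.2],[0,0,0,0,0,0,0.2],[0,0,0,0,0,0,0.2]]

```text
clock: 4.43
position: [452.2, -42.3, 70.7]
orientation: [0.052, 3.139, 0.006]
ft_force: [2.7, 13.7, 1.3]
finger_gap: 33.7
gripper_force: 30.0
```

```bash
python3 - <<'E'
import numpy as np
p=np.radians(15.3+5*np.arange(24)); B=np.c_[-155.5*np.cos(p)*.9993,155.5*np.cos(p)*.037,155.5*np.sin(p)]
d=np.diff(B.round(1),axis=0).round(1); print([list(map(float,r))+[0,0,0,.2] for r in d]); print(B[-1]+[601,-49,40.5])
E
```

```text
[[4.2, -0.1, 12.9, 0, 0, 0, 0.2], [5.2, -0.2, 12.6, 0, 0, 0, 0.2], [6.3, -0.2, 12.0, 0, 0, 0, 0.2], [7.4, -0.3, 11.4, 0, 0, 0, 0.2], [8.3, -0.3, 10.7, 0, 0, 0, 0.2], [9.2, -0.4, 9.9, 0, 0, 0, 0.2], [10.0, -0.3, 9.1, 0, 0, 0, 0.2], [10.8, -0.4, 8.2, 0, 0, 0, 0.2], [11.5, -0.4, 7.3, 0, 0, 0, 0.2], [12.1, -0.5, 6.2, 0, 0, 0, 0.2], [12.5, -0.5, 5.1, 0, 0, 0, 0.2], [13.0, -0.4, 4.0, 0, 0, 0, 0.2], [13.2, -0.5, 2.9, 0, 0, 0, 0.2], [13.5, -0.5, 1.7, 0, 0, 0, 0.2], [13.5, -0.5, 0.5, 0, 0, 0, 0.2], [13.6, -0.5, -0.7, 0, 0, 0, 0.2], [13.4, -0.5, -1.8, 0, 0, 0, 0.2], [13.2, -0.5, -3.0, 0, 0, 0, 0.2], [12.9, -0.5, -4.2, 0, 0, 0, 0.2], [12.5, -0.5, -5.2, 0, 0, 0, 0.2], [12.0, -0.4, -6.3, 0, 0, 0, 0.2], [11.4, -0.4, -7.4, 0, 0, 0, 0.2], [10.7, -0.4, -8.3, 0, 0, 0, 0.2]]
[701.50540765 -52.721305   159.09492527]
```

>>> servo_tool:
  deltas:
    - [[4.2,-0.1,12.9,0,0,0,0.2],[5.2,-0.2,12.6,0,0,0,0.2],[6.3,-0.2,12.0,0,0,0,0.2],[7.4,-0.3,11.4,0,0,0,0.2],[8.3,-0.3,10.7,0,0,0,0.2],[9.2,-0.4,9.9,0,0,0,0.2]]

```text
clock: 4.93
position: [491.4, -43.7, 139.9]
orientation: [-0.05, -3.14, -0.007]
ft_force: [1.8, 10.1, -6.7]
finger_gap: 33.6
gripper_force: 30.0
```

>>> servo_tool:
  deltas:
    - [[10.0,-0.3,9.1,0,0,0,0.2],[10.8,-0.4,8.2,0,0,0,0.2],[11.5,-0.4,7.3,0,0,0,0.2],[12.1,-0.5,6.2,0,0,0,0.2],[12.5,-0.5,5.1,0,0,0,0.2],[13.0,-0.4,4.0,0,0,0,0.2],[13.2,-0.5,2.9,0,0,0,0.2],[13.5,-0.5,1.7,0,0,0,0.2]]

```text
clock: 5.6
position: [588.4, -47.3, 185.2]
orientation: [-0.049, -3.141, -0.006]
ft_force: [-3.1, 8.1, 1.8]
finger_gap: 33.9
gripper_force: 30.0
```

>>> servo_tool:
  deltas:
    - [[13.5,-0.5,0.5,0,0,0,0.2],[13.6,-0.5,-0.7,0,0,0,0.2],[13.4,-0.5,-1.8,0,0,0,0.2],[13.2,-0.5,-3.0,0,0,0,0.2],[12.9,-0.5,-4.2,0,0,0,0.2],[12.5,-0.5,-5.2,0,0,0,0.2],[12.0,-0.4,-6.3,0,0,0,0.2],[11.4,-0.4,-7.4,0,0,0,0.2],[10.7,-0.4,-8.3,0,0,0,0.2],[0,0,0,0,0,0,0.2]]

```text
clock: 6.43
position: [705.1, -51.7, 148.6]
orientation: [0.048, 3.134, 0.004]
ft_force: [5.2, 7.2, 4.6]
finger_gap: 33.7
gripper_force: 30.0
```

>>> servo_tool:
  deltas:
    - [[0,0,0,0,0,0,0.6],[0,0,0,0,0,0,0.6],[0,0,0,0,0,0,0.6],[0,0,10,0,0,0,0.6],[0,0,30,0,0,0,0.6],[0,0,40,0,0,0,0.7],[-20,0,20,0,0,0,0.8],[-40,0,5,0,0,0,0.8],[-40,0,0,0,0,0,0.8],[-40,0,0,0,0,0,0.8],[-40,0,0,0,0,0,0.8],[-30,6,0,0,0,0,0.8]]

```text
clock: 7.43
position: [488.6, -48.4, 253.3]
orientation: [0.052, 3.141, -0.001]
ft_force: [1.4, 0.8, -0.1]
finger_gap: 73.4
gripper_force: 0.0
```

```bash
python3 - <<'E'
from h import *
s=robot.observe(); print(s["clock"],s["position"],s["ft_force"])
for n in ["wrist","scene"]:
    f=robot.grab_frame(n); cv2.imwrite(f"pics/{n}2.png",f["image"][:,:,::-1])
    for r in robot.regions_of("garlic",f)[:3]: 
        P=mask_pts(f,r["pixels"]); print(n,r["p"],r["bbox"],np.median(P,0),np.percentile(P,2,0),np.percentile(P,98,0))
a=cv2.imread("pics/wrist2.png"); b=cv2.imread("pics/scene2.png")[130:300,240:420]
cv2.imwrite("pics/c2.png",np.hstack([cv2.resize(a,(400,300)),cv2.resize(b,(318,300))]))
E
```

```text
7.4333 [488.5828295  -48.42558937 253.32308315] [ 1.40844577  0.84953732 -0.06766106]
wrist 0.89 [271.1, 201.9, 310.5, 242.4] [534.11653698 -42.85674322  47.2392951 ] [514.57668918 -68.62374502  10.50300427] [559.9923857  -16.16462146  62.64254034]
scene 0.58 [283.7, 224.0, 302.7, 246.4] [526.50222826 -47.69111212  45.11243589] [512.20325573 -68.90310852  22.56931778] [550.73917681 -19.65441354  61.62300333]
```

View pics/c2.png

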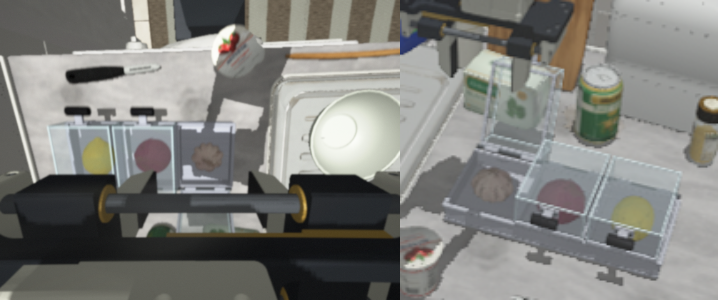

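```bash
python3 - <<'E'
from h import *
from scipy.optimize import least_squares
f=robot.grab_frame("wrist"); r=robot.regions_of("garlic",f)[0]; b=r["bbox"]; c=[(b[0]+b[2])/2,(b[1]+b[3])/2]
print(ray_z(f,[c],42),ray_z(f,[[b[0],c[1]],[b[2],c[1]],[c[0],b[1]],[c[0],b[3]]],39))
for n in ["scene","side"]:
    f=robot.grab_frame(n); 
    v,u=np.nonzero(f["depth"]>0); X=world(f,np.c_[u,v])
    B=X[(X[:,2]>57)&(X[:,2]<64)&(np.hypot(X[:,0]-505,X[:,1]-213)<95)][:,:2]
    s=least_squares(lambda p:np.hypot(*(B-p[:2]).T)-78,[505,213],loss="soft_l1"); print(n,len(B),s.x)
    F=X[(np.hypot(*(X[:,:2]-s.x).T)<25)]; print("floor z",np.median(F[:,2]))
E
```

```text
[[537.25418561 -42.00671143  42.        ]] [[537.273778   -70.60333946  39.        ]
 [539.14467715 -13.34888054  39.        ]
 [509.31763148 -41.1929021   39.        ]
 [568.30282461 -42.78062975  39.        ]]
scene 286 [503.80928047 211.48861984]
floor z 3.2726368661124776
side 461 [504.98236966 213.87846373]
floor z 3.434271215844098
```

>>> servo_tool:
  deltas:
    - [[4,0.5,-8,0,0,-7,0.8],[4,0.5,-8,0,0,-7,0.8],[4,0.5,-8,0,0,-7,0.8],[4,0.5,-8,0,0,-7,0.8],[4,0.5,-8,0,0,-7,0.8],[4,0.5,-8,0,0,-7,0.8],[4,0.5,-8,0,0,-7,0.8],[4,0.5,-8,0,0,-7,0.8],[4,0.5,-8,0,0,-7,0.8],[4,0,-8,0,0,-7,0.8],[4,0,-8,0,0,-7,0.8],[4,0,-8,0,0,-7,0.8]]

```text
clock: 8.83
position: [540.8, -43.5, 155.3]
orientation: [-2.145, -2.294, 0.0]
ft_force: [0.1, 0.2, 0.3]
finger_gap: 73.3
gripper_force: 0.0
```

>>> servo_tool:
  deltas:
    - [[0,0,0,0,0,-7,0.8],[0,0,0,0,0,-7,0.8],[0,0,0,0,0,-7,0.8],[0,0,0,0,0,-7,0.8],[0,0,0,0,0,-7,0.8],[0,0,0,0,0,-7,0.8],[0,0,0,0,-4,0,0.8],[0,0,0,0,-4,0,0.8],[0,0,0,0,0,0,0.8],[0,0,0,0,0,0,0.8]]

```text
clock: 9.67
position: [539.8, -43.5, 156.2]
orientation: [2.762, 1.352, 0.19]
ft_force: [0.3, -0.2, -0.4]
finger_gap: 73.6
gripper_force: 0.0
```

```bash
python3 - <<'E'
from h import *
s=robot.observe(); R=cv2.Rodrigues(np.array(s["orientation"]))[0]; print(s["clock"],s["position"],s["finger_gap"],s["ft_force"],R.round(3).tolist())
f=robot.grab_frame("wrist"); cv2.imwrite("pics/w3.png",f["image"][:,:,::-1])
r=robot.regions_of("garlic",f)
if r: b=r[0]["bbox"]; print(r[0]["p"],b,ray_z(f,[[(b[0]+b[2])/2,(b[1]+b[3])/2]],42)); P=mask_pts(f,r[0]["pixels"]); print(np.percentile(P,5,0),np.percentile(P,95,0))
print(proj(f,[[538,-42,39],[538,-42,68]]))
E
```

```text
9.6667 [539.75613373 -43.50387295 156.16403466] 73.6245302141564 [ 0.28066925 -0.19027673 -0.41260923] [[0.608, 0.782, 0.137], [0.79, -0.613, 0.0], [0.084, 0.108, -0.991]]
0.73 [240.4, 179.4, 299.6, 238.6] [[542.90746572 -40.51311674  42.        ]]
[521.23379689 -61.69628271  36.39313438] [563.16717885 -18.14733895  60.0640336 ]
[[266.76856547 212.76967498]
 [268.62559297 219.53394664]]
```

View pics/w3.png

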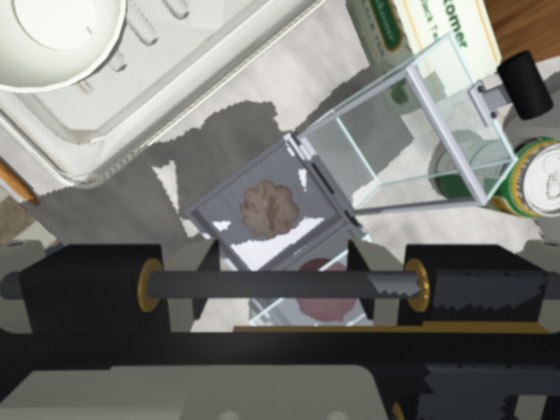

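>>> servo_tool:
  deltas:
    - [[-0.5,-1,-30,0,0,0,0.77],[0,0,-30,0,0,0,0.77],[0,0,-20,0,0,0,0.77],[0,0,-12,0,0,0,0.77],[0,0,-8,0,0,0,0.77],[0,0,0,0,0,0,0.77]]

```text
clock: 10.27
position: [539.1, -44.3, 54.6]
orientation: [2.763, 1.353, 0.189]
ft_force: [0.2, -0.8, -0.3]
finger_gap: 70.5
gripper_force: 0.0
```

>>> servo_tool:
  deltas:
    - [[0,0,-8,0,0,0,0.77],[0,0,-6,0,0,0,0.77],[0,0,-6,0,0,0,0.77],[0,0,-6,0,0,0,0.77],[0,0,0,0,0,0,0.77],[0,0,0,0,0,0,0.77]]

```text
clock: 10.77
position: [539.2, -44.4, 30.1]
orientation: [2.761, 1.352, 0.192]
ft_force: [-0.7, -0.4, -0.2]
finger_gap: 70.4
gripper_force: 0.0
```

No contact force; close on the garlic.

>>> servo_tool:
  deltas:
    - [[0,0,0,0,0,0,0.6],[0,0,0,0,0,0,0.5],[0,0,0,0,0,0,0.45],[0,0,0,0,0,0,0.45],[0,0,0,0,0,0,0.45],[0,0,0,0,0,0,0.45]]

```text
clock: 11.27
position: [539.5, -44.4, 30.7]
orientation: [2.76, 1.352, 0.194]
ft_force: [-0.8, -0.3, 2.9]
finger_gap: 53.8
gripper_force: 30.0
```

>>> servo_tool:
  deltas:
    - [[0,0,4,0,0,0,0.45],[0,0,10,0,0,0,0.45],[0,0,20,0,0,0,0.45],[0,0,25,0,0,0,0.45],[0,0,25,0,0,0,0.45],[0,0,25,0,0,0,0.45],[0,0,25,0,0,0,0.45],[0,0,0,0,0,0,0.45]]

```text
clock: 11.93
position: [541.9, -45.0, 170.3]
orientation: [2.754, 1.349, 0.204]
ft_force: [0.7, -0.1, 0.5]
finger_gap: 52.8
gripper_force: 27.5
```

>>> servo_tool:
  deltas:
    - [[-4,16,0,0,4,0,0.45],[-4,16,0,0,4,0,0.45],[-4,28,0,0,0,-6.5,0.45],[-4,28,0,0,0,-6.5,0.45],[-4,28,0,0,0,-6.5,0.45],[-4,28,0,0,0,-6.5,0.45],[-4,28,0,0,0,-6.5,0.45],[-3,28,0,0,0,-6.5,0.45],[-3,28,0,0,0,-6.5,0.45],[-2,28,0,0,0,-6.5,0.45],[0,0,0,0,0,0,0.45],[0,0,0,0,0,0,0.45]]

```text
clock: 12.93
position: [502.6, 212.6, 164.1]
orientation: [3.141, 0.011, -0.001]
ft_force: [-0.2, 0.1, -0.7]
finger_gap: 52.8
gripper_force: 27.5
```

```bash
python3 - <<'E'
from h import *
s=robot.observe(); R=cv2.Rodrigues(np.array(s["orientation"]))[0]; print(s["clock"],s["position"],s["finger_gap"],s["gripper_force"],R.round(3).tolist())
for n in ["side","scene"]:
    f=robot.grab_frame(n); cv2.imwrite(f"pics/{n}4.png",f["image"][:,:,::-1])
    for r in robot.regions_of("garlic",f)[:2]: P=mask_pts(f,r["pixels"]); print(n,r["p"],r["bbox"],np.percentile(P,3,0),np.percentile(P,97,0))
    v,u=np.nonzero(f["depth"]>0); X=world(f,np.c_[u,v]); Q=X[(X[:,2]>70)&(X[:,2]<140)&(X[:,1]>60)&(X[:,0]>540)]
    if len(Q): print("pot",np.percentile(Q,1,0),np.percentile(Q,99,0))
cv2.imwrite("pics/s4.png",cv2.resize(cv2.imread("pics/side4.png")[80:340,160:420],(600,600)))
E
```

```text
12.9333 [502.64976826 212.63819253 164.13861448] 52.84789073751632 27.493535808753222 [[1.0, 0.007, -0.001], [0.007, -1.0, -0.0], [-0.001, 0.0, -1.0]]
side 0.6 [286.8, 251.4, 310.1, 262.9] [484.33827977 132.03756496  57.24791806] [528.02687107 254.7203453  181.18215167]
pot [573.79401122  64.37068375  70.69810789] [955.97375265 596.52282126 138.46145663]
scene 0.79 [175.5, 171.0, 195.9, 192.8] [477.2367366  183.50076459 149.51276441] [522.5689655  234.86964538 190.37052997]
pot [570.72009499  79.6289798   70.79077876] [ 959.23482363 1067.50769017  138.96201822]
```

View pics/s4.png

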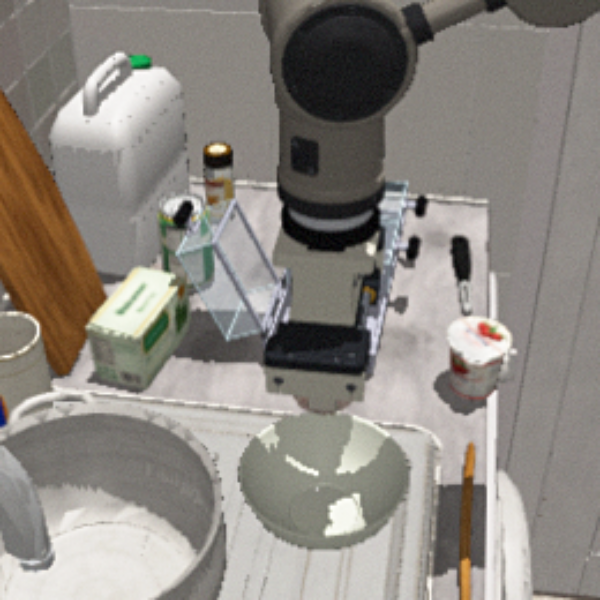

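>>> servo_tool:
  deltas:
    - [[1,0,-25,0,0,0,0.45],[0,0,-30,0,0,0,0.45],[0,0,-30,0,0,0,0.45],[0,0,-20,0,0,0,0.45],[0,0,-12,0,0,0,0.45],[0,0,-8,0,0,0,0.45],[0,0,-5,0,0,0,0.45],[0,0,-3,0,0,0,0.45],[0,0,-2,0,0,0,0.45],[0,0,0,0,0,0,0.45],[0,0,0,0,0,0,0.45]]

```text
clock: 14.05
position: [504.8, 211.7, 30.0]
orientation: [-3.141, -0.005, -0.002]
ft_force: [0.6, -0.2, -0.4]
finger_gap: 52.4
gripper_force: 27.5
```

>>> servo_tool:
  deltas:
    - [[0,0,-2,0,0,0,0.45],[0,0,-2,0,0,0,0.45],[0,0,0,0,0,0,0.45],[0,0,0,0,0,0,0.45]]

```text
clock: 14.38
position: [505.0, 211.9, 27.6]
orientation: [-3.141, -0.005, -0.004]
ft_force: [-5.2, -1.1, 15.3]
finger_gap: 52.8
gripper_force: 30.6
```

>>> servo_tool:
  deltas:
    - [[0,0,1,0,0,0,0.5],[0,0,0,0,0,0,0.6],[0,0,0,0,0,0,0.68],[0,0,0,0,0,0,0.72],[0,0,0,0,0,0,0.72],[0,0,15,0,0,0,0.72],[0,0,25,0,0,0,0.72],[0,0,35,0,0,0,0.72],[0,0,40,0,0,0,0.72],[0,0,40,0,0,0,0.6],[0,0,40,0,0,0,0.6],[0,0,20,0,0,0,0.6]]

```text
clock: 15.38
position: [505.7, 212.0, 246.6]
orientation: [-3.14, -0.005, -0.011]
ft_force: [0.6, -0.1, -0.1]
finger_gap: 55.6
gripper_force: 0.0
```

```bash
python3 - <<'E'
from h import *
s=robot.observe(); print(s["clock"],s["position"],s["finger_gap"],s["ft_force"])
for n in ["side","scene"]:
    f=robot.grab_frame(n)
    for r in robot.regions_of("garlic",f)[:2]: P=mask_pts(f,r["pixels"]); print(n,r["p"],r["bbox"],np.percentile(P,3,0),np.percentile(P,97,0))
    cv2.imwrite(f"pics/{n}5.png",f["image"][:,:,::-1])
    # black bar in opened lid
    u,v=proj(f,[[702.5,-52,159]])[0]; print("pred bar px",u,v)
    g=cv2.cvtColor(f["image"],cv2.COLOR_RGB2GRAY); m=np.zeros_like(g,bool); v0,u0=int(v),int(u); m[v0-15:v0+15,u0-15:u0+15]=1
    m&=g<50; X=mask_pts(f,m); X=X[X[:,2]>120]; print("bar",len(X),np.median(X,0) if len(X) else '')
cv2.imwrite("pics/c5.png",cv2.resize(cv2.imread("pics/side5.png")[140:330,170:380],(663,600)))
E
```

```text
15.3833 [505.67493545 211.99270408 246.55255479] 55.56078156221815 [ 0.57761027 -0.10527341 -0.11974511]
side 0.7 [288.5, 285.7, 312.5, 306.4] [482.59224521 204.48431862  23.38362178] [529.24162182 240.49200993  54.25812838]
pred bar px 238.1586938145458 172.56217600027495
bar 53 [698.31588076 -43.53095191 164.03814705]
scene 0.74 [303.9, 212.0, 358.5, 266.9] [ 443.85042043 -189.83867975   47.76967444] [ 585.24457363 -100.79586464   90.70410299]
scene 0.15 [304.2, 296.6, 378.4, 316.1] [ 371.23705658 -284.27535519   -0.72990389] [ 394.72155698 -140.06089879   16.56808594]
pred bar px 316.17959751901685 156.56343000716518
bar 28 [693.46884855 -51.51349506 160.41990816]
```

View pics/c5.png

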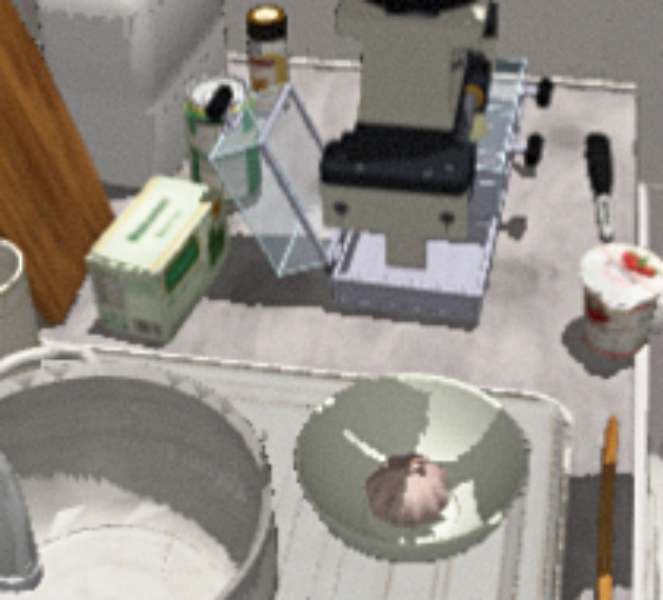

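>>> servo_tool:
  deltas:
    - [[19.7,-26.4,0,0,0,-0.2,0.6],[19.7,-26.4,0,0,0,-0.2,0.6],[19.7,-26.4,0,0,0,-0.2,0.6],[19.7,-26.4,0,0,0,-0.2,0.6],[19.7,-26.4,0,0,0,-0.2,0.6],[19.7,-26.4,0,0,0,-0.2,0.6],[19.7,-26.4,0,0,0,-0.2,0.6],[19.7,-26.4,0,0,0,-0.2,0.6],[19.7,-26.4,0,0,0,-0.2,0.6],[19.7,-26.4,0,0,0,-0.2,0.6],[0,0,0,0,0,0,0.6],[0,0,0,0,0,0,0.6]]

```text
clock: 16.58
position: [700.9, -54.1, 237.3]
orientation: [-3.14, 0.054, 0.009]
ft_force: [-0.2, 0.6, 0.5]
finger_gap: 55.2
gripper_force: 0.0
```

```bash
python3 - <<'E'
from h import *
s=robot.observe(); print(s["clock"],s["position"],s["orientation"],s["finger_gap"])
f=robot.grab_frame("scene"); cv2.imwrite("pics/c6.png",cv2.resize(f["image"][60:300,200:440,::-1],(600,600)))
g=cv2.cvtColor(f["image"],cv2.COLOR_RGB2GRAY); m=np.zeros_like(g,bool); m[140:172,300:333]=1; m&=g<55
X=mask_pts(f,m); X=X[(X[:,2]>130)&(X[:,2]<185)]; print(len(X),np.median(X,0),np.percentile(X,5,0),np.percentile(X,95,0))
E
```

```text
16.5833 [700.92414111 -54.10607053 237.31219254] [-3.14024823  0.05420952  0.00879722] 55.197016094024036
64 [694.58315496 -53.12807962 164.10324743] [690.98870125 -68.03628114 156.81260485] [697.83213008 -38.18394005 168.28530341]
```

View pics/c6.png

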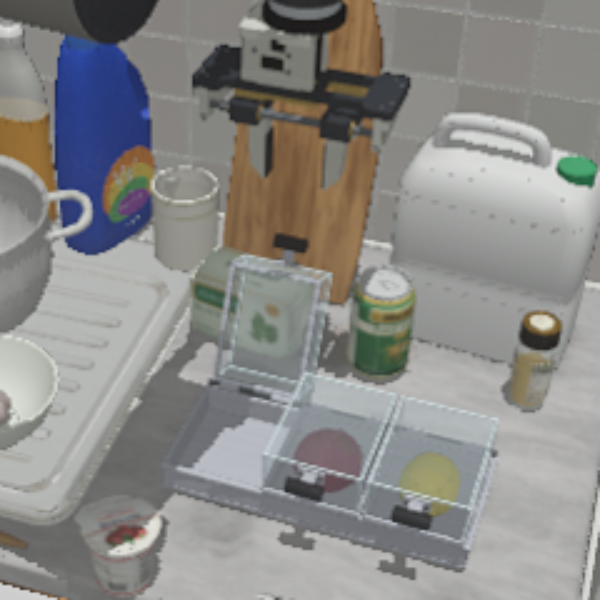

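>>> servo_tool:
  deltas:
    - [[0,1,-25,0,0,0,0.6],[0,0,-25,0,0,0,0.6],[0,0,-18,0,0,0,0.6],[0,0,-10,0,0,0,0.6],[0,0,-6,0,0,0,0.6],[0,0,0,0,0,0,0.6],[0,0,0,0,0,0,0.6]]

```text
clock: 17.22
position: [701.6, -50.9, 158.3]
orientation: [3.141, -0.049, 0.002]
ft_force: [-0.5, 0.0, -0.1]
finger_gap: 55.2
gripper_force: 0.0
```

>>> servo_tool:
  deltas:
    - [[0,-1,-8,0,0,0,0.6],[0,0,-2,0,0,0,0.6],[0,0,0,0,0,0,0.4],[0,0,0,0,0,0,0.3],[0,0,0,0,0,0,0.2],[0,0,0,0,0,0,0.2],[0,0,0,0,0,0,0.2],[0,0,0,0,0,0,0.2]]

```text
clock: 17.88
position: [701.5, -51.6, 147.7]
orientation: [-3.14, 0.049, -0.001]
ft_force: [0.4, 3.4, 1.1]
finger_gap: 33.4
gripper_force: 30.0
```

Gripped; reverse the arc.

>>> servo_tool:
  deltas:
    - [[-10.7,0.4,8.3,0,0,0,0.2],[-11.4,0.4,7.4,0,0,0,0.2],[-12.0,0.4,6.3,0,0,0,0.2],[-12.5,0.5,5.2,0,0,0,0.2],[-12.9,0.5,4.2,0,0,0,0.2],[-13.2,0.5,3.0,0,0,0,0.2],[-13.4,0.5,1.8,0,0,0,0.2],[-13.6,0.5,0.7,0,0,0,0.2],[-13.5,0.5,-0.5,0,0,0,0.2],[-13.5,0.5,-1.7,0,0,0,0.2],[-13.2,0.5,-2.9,0,0,0,0.2]]

```text
clock: 18.8
position: [561.8, -46.3, 179.5]
orientation: [-3.14, 0.05, -0.005]
ft_force: [3.4, 5.8, -2.7]
finger_gap: 33.8
gripper_force: 30.0
```

>>> servo_tool:
  deltas:
    - [[-13.0,0.4,-4.0,0,0,0,0.2],[-12.5,0.5,-5.1,0,0,0,0.2],[-12.1,0.5,-6.2,0,0,0,0.2],[-11.5,0.4,-7.3,0,0,0,0.2],[-10.8,0.4,-8.2,0,0,0,0.2],[-10.0,0.3,-9.1,0,0,0,0.2],[-9.2,0.4,-9.9,0,0,0,0.2],[-8.3,0.3,-10.7,0,0,0,0.2]]

```text
clock: 19.47
position: [473.2, -43.0, 119.1]
orientation: [-3.14, 0.05, -0.001]
ft_force: [-0.5, 6.8, 3.8]
finger_gap: 33.7
gripper_force: 30.0
```

>>> servo_tool:
  deltas:
    - [[-7.4,0.3,-11.4,0,0,0,0.2],[-6.3,0.2,-12.0,0,0,0,0.2],[-5.2,0.2,-12.6,0,0,0,0.2],[-4.2,0.1,-12.9,0,0,0,0.2],[0,0,-1,0,0,0,0.2],[0,0,0,0,0,0,0.2],[0,0,0,0,0,0,0.2]]

```text
clock: 20.05
position: [449.1, -42.1, 68.3]
orientation: [-3.139, 0.05, 0.006]
ft_force: [-4.1, 7.0, -1.3]
finger_gap: 33.1
gripper_force: 30.0
```

>>> servo_tool:
  deltas:
    - [[1,0,-2,0,0,0,0.2],[0,0,-2,0,0,0,0.2],[0,0,0,0,0,0,0.2],[0,0,0,0,0,0,0.2]]

```text
clock: 20.38
position: [449.9, -42.1, 66.6]
orientation: [-3.14, 0.049, 0.005]
ft_force: [-12.3, 8.4, 29.3]
finger_gap: 33.3
gripper_force: 30.0
```

>>> servo_tool:
  deltas:
    - [[0,0,1,0,0,0,0.4],[0,0,0,0,0,0,0.6],[0,0,0,0,0,0,0.6],[0,0,0,0,0,0,0.6],[0,0,15,0,0,0,0.6],[0,0,30,0,0,0,0.6],[0,0,40,0,0,0,0.6],[-10,10,40,0,0,0,0.6],[-10,10,40,0,0,0,0.6],[-10,20,20,0,0,0,0.6],[0,0,0,0,0,0,0.6]]

```text
clock: 21.3
position: [423.0, -2.1, 253.7]
orientation: [3.141, -0.048, 0.013]
ft_force: [0.6, -0.2, 0.2]
finger_gap: 55.1
gripper_force: 0.0
```

```bash
python3 - <<'E'
from h import *
s=robot.observe(); print(s["clock"],s["position"],s["finger_gap"])
f=robot.grab_frame("wrist"); print((-f["R"].T@f["t"]).round()); cv2.imwrite("pics/w7.png",f["image"][:,:,::-1])
f=robot.grab_frame("side"); f2=robot.grab_frame("scene")
for f in (f,f2):
    v,u=np.nonzero(f["depth"]>0); X=world(f,np.c_[u,v])
    k=(X-[537,-46.7,0])@np.array([[1,.037,0],[-.037,1,0],[0,0,1]])
    for y in (0,-98,-196):
        q=X[(abs(k[:,1]-y)<40)&(k[:,0]<-30)&(k[:,0]>-62)&(k[:,2]>80)&(k[:,2]<110)]; print(y,len(q),np.median(q[:,2]) if len(q) else '')
cv2.imwrite("pics/c7.png",np.hstack([cv2.resize(f2["image"][140:330,150:440,::-1],(760,498),interpolation=3)]))
E
```

```text
21.3 [423.04857445  -2.12059523 253.74606057] 55.05816839835325
[494.  -5. 412.]
0 225 89.22336396275352
-98 185 89.35187204669137
-196 148 87.43716981314196
0 334 87.90052126955307
-98 356 88.02875286730789
-196 374 87.99433097128284
```

View pics/c7.png

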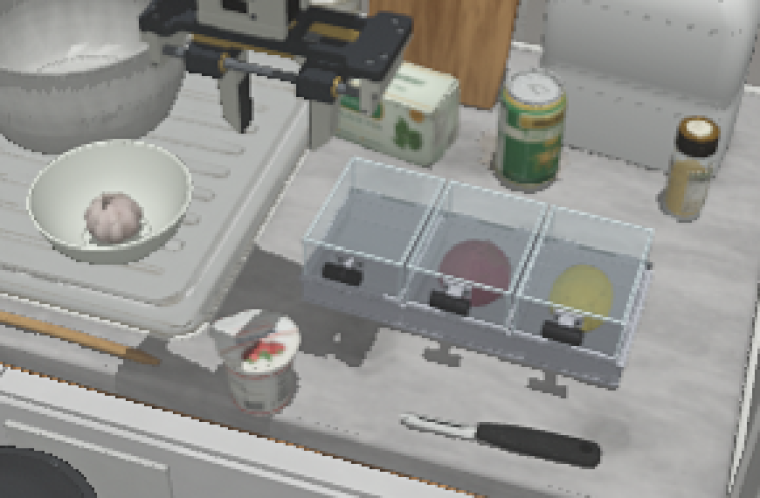

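Garlic is in the bowl at (113,217), all three lids have equal tops (~88 mm), and everything else stands in place; the robot is clear. Handing in.

```bash
python3 -c "
from station import robot; print(robot.hand_in())"
```

```text
the job is handed in; nothing more can be done
None
```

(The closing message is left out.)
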